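# Book the orange job on at the welding bench and hold the scanner on its bar code

## Task

Book the orange-banded job on at the bench terminal: press its yellow, green and blue keys in that order, each one fully down and let up again before the next, and leave the red key alone. Then draw the hand scanner out of its cradle, turn it nose-down and hold it about a hand's breadth (10 cm) above the orange card's bar code, pointing straight down with its scan line running along the whole code so that it crosses every bar. Finish holding it there, still and clear of everything, without dropping it or disturbing the other things on the bench.

Things in the scene. Friction and masses are not known exactly. Their poses are not given: they have to be found in the camera images.
- terminal: job terminal fixed on the bench: grey and black desk housing 150 x 180 mm (its x, y), 30 mm high at the front (-x), 60 mm at the rear; screen at the rear, a row of four square spring keys along the front. Its top face slopes 12 deg, rising to +x. Origin: centre of the underside; x from keys to screen.
- key_yellow (a joint): travel of the yellow key: 0 up, 0.005 m fully down; moves square into the sloping face, springs back; 1.5 N to start, 5 N fully down. Rightmost key (-y end).
- key_green (a joint): travel of the green key, same as the yellow one. Leftmost key (+y end).
- key_blue (a joint): travel of the blue key, same as the yellow one. Next to the yellow one.
- key_red (a joint): travel of the red key, same as the yellow one, not to be pressed. Between green and blue.
- key_yellow_top (a point): centre of the yellow key's top (24 x 26 mm, 9 mm proud of the face, about 45 mm above the bench); keys are 42 mm apart; z is square to the face.
- key_green_top (a point): centre of the green key's top, as the yellow one.
- key_blue_top (a point): centre of the blue key's top, as the yellow one.
- key_red_top (a point): centre of the red key's top, as the yellow one.
- scanner: loose pistol-shaped hand scanner, black and yellow, 0.26 kg. Origin: in the head, 132 mm up as docked; grip the head's 46 mm width (along y) here. Frame level as docked: x to the nose side, z up; beam about 35 deg below x. Head: 42 mm high; 28 mm behind the origin to 80 ahead, last 25 mm a bumper 56 wide, 50 high. Handle 36 x 30 mm, square to the beam, axis 5 mm behind origin.
- scanner_window (a point): centre of the window in the scanner's nose, 80 mm ahead of its origin along the beam. z points back against the beam (up when the scanner points straight down; 55 deg from vertical as docked), y sideways, x to the head's top. The scan line spreads along y, in the y-z plane.
- cradle: scanner cradle fixed on the bench: black base 150 x 110 x 12 mm, origin centre of underside; scanner's origin docks at (37, 0, 132) mm. Grey socket leaning 35 deg (mouth to +x) holds the last 57 mm of the handle, whose foot is 125 mm from the scanner's origin, square to the beam. It flares 14 deg to the rear. Draw the scanner 60 mm or more along (sin 35, 0, cos 35) to free it.
- card_orange: job card with an orange band along its +x edge, on a plate 110 x 152 mm (x, y), 5.5 mm thick, fixed on the bench; a steel clip 10 mm high at the +x edge. The card to book on.
- card_orange_code (a point): centre of its bar code, 40 x 70 mm (x, y), on the card's surface; bars run along x, the code's length along y.
- card_orange_end_left (a point): middle of the code's +y end.
- card_orange_end_right (a point): middle of the code's -y end.
- card_blue: another job card, same size, with a blue band; not the one to book. Fixed.
- marker: white paint marker with a red cap, 121 mm long, 15 mm thick, lying loose on the blue card. Leave it.
- tape: yellow tape measure, 75 x 40 x 62 mm, loose. Leave it.
- hammer: hammer, 300 mm, lying loose. Leave it.
- flap_disc: black grinding disc, 115 mm across, 17 mm thick, loose. Leave it.
- weld_magnet: red triangular welding magnet, 97 x 84 x 17 mm, loose. Leave it.
- bracket: welded steel angle bracket, 90 x 60 x 66 mm, loose. Leave it.
- spray_can: blue spray can, 64 mm across, 202 mm tall, standing loose. Leave it.
There are look-alikes about, which are no part of the job. Leave any purple look-alike of the card_orange alone.

How it is judged:
On the way, in this order (a step that is already met when the one before it is completed fails the run):
1. yellow key pressed down, the other keys up (value of joint key_yellow above 0.0035 m and value of joint each of key_green, key_blue below 0.001 m), for 0.05 s.
2. then the green key, the others up (value of joint key_green above 0.0035 m and value of joint each of key_yellow, key_blue below 0.001 m), for 0.05 s.
3. then the blue key, the others up (value of joint key_blue above 0.0035 m and value of joint each of key_yellow, key_green below 0.001 m), for 0.05 s.
4. then, with all keys up, the scanner drawn clear of its cradle in the gripper (value of joint key_blue below 0.001 m and distance between scanner and cradle above 0.195 m and contact force between scanner and cradle below 0.3 N and contact force between scanner and the fingers above 1 N), for 0.2 s.
At the end, for the whole second after the job is handed in: Scanner held still by the gripper alone, within 20 deg of straight down, window 60 to 160 mm above the orange code; the scan line passes within 20 mm of the middle of both ends of the code, the code's centre within 25 mm of the beam along the line; all keys up (contact force between scanner and the fingers above 1 N and contact force between scanner and cradle below 0.3 N and contact force between scanner and terminal below 0.3 N and contact force between scanner and card_orange below 0.3 N and contact force between scanner and card_blue below 0.3 N and contact force between scanner and tape below 0.3 N and contact force between scanner and spray_can below 0.3 N and angle between scanner_window's own z axis and vertical below 0.35 rad and z of card_orange_code in the frame of scanner_window between -0.16 and -0.06 m and x of card_orange_end_left in the frame of scanner_window between -0.02 and 0.02 m and x of card_orange_end_right in the frame of scanner_window between -0.02 and 0.02 m and y of card_orange_code in the frame of scanner_window between -0.025 and 0.025 m and linear speed of scanner below 0.02 m/s and angular speed of scanner below 0.15 rad/s and value of joint each of key_yellow, key_green, key_blue, key_red below 0.001 m); the arm keeps its last pose, push and grip.
It fails at once if the red key is pressed (value of joint key_red above 0.0025 m).
It fails at once if the scanner is dropped on the bench (height (world z) of scanner below 0.05 m).
It fails at once if another thing on the bench is disturbed (moved by more than 30 mm or the can tipped) (distance of any of marker, tape, hammer, flap_disc, weld_magnet, bracket, spray_can from where it was at the start of the episode above 0.03 m or angle between spray_can's own z axis and vertical above 0.5 rad).
It also fails if it takes over 59 s, if anything falls off the work surface, if the arm or the gripper's body presses on something with over 40 N, if the wrist force passes 120 N, or if a joint passes its speed limit or range.

## Robot

A 6-joint arm with a two-finger parallel gripper is mounted at the origin on the work surface. World frame = base frame: x ahead of the robot, y to its left, z up, the work surface at z = 0. Lengths are in m, angles in rad, forces in N, time in s.
With the tool pointing down it reaches from about 0.3 to 0.775 m from the base axis. Payload 14.6 kg.
Tool frame: the origin (TCP) lies at the centre of the arm's flange, where the gripper is bolted on; the fingertips stand 199 mm ahead of it and the grasp point (between the pads) lies 180 mm ahead of it; z points along the fingers, y is the line along which they close (so a half turn about z gives the same grasp; the last joint's range is limited). The gripper opens to 94 mm and grips with 3 to 60 N. Pads are 16 mm wide; open, the fingers measure 119 mm over their backs; the gripper's body (75 mm by 177 mm) begins 78 mm behind the grasp point.
Start: joints at [-1.305, 0.3, 1.521, -0, 1.321, -0.067], TCP at [0.18, -0.52, 0.405] pointing down, gripper open.
Joint ranges: [-3.03, 3.03], [-0.79, 2.21], [0.23, 2.52], [-1.04, 4.18], [0, 3.07], [-2.55, 2.55]. Speed limits (rad/s): [2.22, 2.22, 2.57, 3.14, 3.14, 3.14].

## Interface

Orientations are given as [roll, pitch, yaw] about the fixed x, y, z axes, in that order (R = Rz(yaw) Ry(pitch) Rx(roll)).
In Python, from station import ctrl gives the robot as it stands. The module is installed in compiled form; this text tells all that it offers.
- The arm moves only by the tool servo_tool, never from a script. Its argument "motion" is a list of rows, each a list of 5 numbers: the closure, from 0 (fully open) to 1 (shut), then the shift along the world's x, y, z in cm, then the turn about the world's z in degrees. A call has 1 to 20 rows; each row is the pose to reach, as a shift and turn from the pose commanded when the call began; what a row does not reach only later rows make up. A row lasts 1/8 s, in which the tool goes at most 62.5 mm and 10.7 degrees, less where a joint would pass 70% of its speed; a pose out of reach is approached as far as the arm can. A call with a gripper value outside its range is refused whole. The fingers move at their own pace and stop on an object; "squeeze" is the grip in N (left out, the last holds). Time passes only in rows, so rows that repeat a pose let the fingers close. It gives the time, the measured TCP pose, the force, the opening and the grip force at its end, in the units of the state.
- ctrl.get_obs(): the state, without advancing time (a new reading comes with each control period).
- ctrl.camera(name): name is "scene" or "top"; returns a dict with "image" (384x512x3 uint8, red, green, blue), "fx", "fy", "cx", "cy" (pixels), "dist" ([k1, k2, p1, p2, k3] as OpenCV has them; the pictures are not rectified), "camera_from_world" (4x4, takes a point from world to camera coordinates). Camera axes: x right, y up, looking along -z (the intrinsics and any distortion apply to the point x, -y, -z); pixel columns grow to the right and rows downward; lengths in m; the calibration is good to about 2 mm. A picture is of the moment at which its call begins. There is no depth.
- ctrl.hand_in(): hands the job in; it is judged then, once.
The state is a dict: "time_s": time; "qpos": joint angles; "joint_vel": joint speeds; "tau": joint torques, N m; "ee_pos": TCP position; "eef_rot": TCP orientation; "force": force on the tool from outside, world axes, zero at the start; "moment": the same for the moment, N m; "grip_width": finger opening in m; "grip_force": force on a finger pad.
Only numpy, scipy, OpenCV 4.12 (cv2) and the standard library are available. Lean on these libraries where they do the work, as an engineer would, in place of code of your own. Each camera call takes 0.05 s, during which the arm holds its last target. There are 200 camera calls.

## Working session

There is one attempt and no reset: what is moved stays moved. The work goes in short steps, Python scripts to look and compute and a tool call to move; the robot and the scene stay as the last step left them, time stands still between calls to the robot, and variables do not carry over. Pictures are saved under pics/ and viewed, at most 10 in all, crops included, and the job is handed in when it is done.

Besides the shell and the picture viewer there is one more tool, called after "Emit:" as a command line: name --pt "numbers of a row" for each row, then --argument value for the rest. servo_tool: Moves the arm, as the interface text tells. Its arguments: {"type":"object","properties":{"motion":{"type":"array","items":{"type":"array","items":{"type":"number"}}},"squeeze":{"type":"number"}},"required":["motion"]}

```bash
mkdir -p pics; cat > h.py <<'E'
import numpy as np, cv2
from station import ctrl
def cam(n):
    c=ctrl.camera(n); c['K']=np.array([[c['fx'],0,c['cx']],[0,c['fy'],c['cy']],[0,0,1]]); c['dist']=np.array(c['dist'],float); c['T']=np.array(c['camera_from_world']); return c
def ray(c,uv):
    p=cv2.undistortPoints(np.array(uv,float).reshape(-1,1,2),c['K'],c['dist']).reshape(-1,2)
    d=np.c_[p[:,0],-p[:,1],-np.ones(len(p))]
    R=c['T'][:3,:3]; return -R.T@c['T'][:3,3], d@R
def plane(c,uv,z):
    o,d=ray(c,uv); z=np.asarray(z,float); return o+d*((z-o[2])/d[:,2])[:,None]
def proj(c,P):
    P=np.atleast_2d(P); q=P@c['T'][:3,:3].T+c['T'][:3,3]; q=q*[1,-1,-1]
    return cv2.projectPoints(q,np.zeros(3),np.zeros(3),c['K'],c['dist'])[0].reshape(-1,2)
def save(c,f,s=1.5):
    cv2.imwrite(f,cv2.resize(c['image'][:,:,::-1],None,fx=s,fy=s,interpolation=cv2.INTER_CUBIC))
E
python3 - <<'E'
from h import *
import pickle
C={n:cam(n) for n in('scene','top')}
pickle.dump(C,open('c0.pkl','wb'))
for n,c in C.items(): save(c,f'pics/{n}0.png'); print(n,-c['T'][:3,:3].T@c['T'][:3,3],c['T'][:3,:3].round(2).tolist(),c['fx'],c['dist'])
print(ctrl.get_obs())
E
```

```text
scene [1.27883669 0.30334205 0.81798519] [[-0.34, 0.94, -0.02], [-0.63, -0.21, 0.75], [0.7, 0.27, 0.66]] 372.4078592937178 [-0.08375692  0.          0.          0.          0.        ]
top [0.44607069 0.01094151 1.4100882 ] [[0.02, -1.0, -0.01], [1.0, 0.02, 0.05], [-0.04, -0.01, 1.0]] 353.70266861623406 [-0.0287584  0.         0.         0.         0.       ]
{'time_s': 0.1, 'qpos': array([-1.30461442e+00,  3.00393787e-01,  1.52151209e+00,  3.62962267e-05,
        1.32067970e+00, -6.65932147e-02]), 'joint_vel': array([-0.00100607, -0.00061366, -0.00129988,  0.00022286, -0.00082386,
        0.00225641]), 'tau': array([ 2.65838908e-04, -5.32646334e+01, -3.53284836e+01,  7.09366193e-02,
        2.34607706e-02, -8.70462350e-05]), 'ee_pos': array([ 0.17966219, -0.5197967 ,  0.40415782]), 'eef_rot': array([-3.14060426e+00, -1.01153616e-04,  3.32766070e-01]), 'force': array([ 0.2187932 ,  0.73139324, -0.9113323 ]), 'moment': array([-0.0111766 ,  0.00463154, -0.00175768]), 'grip_force': 0.0, 'grip_width': 0.0940111884973372}
```

View pics/scene0.png

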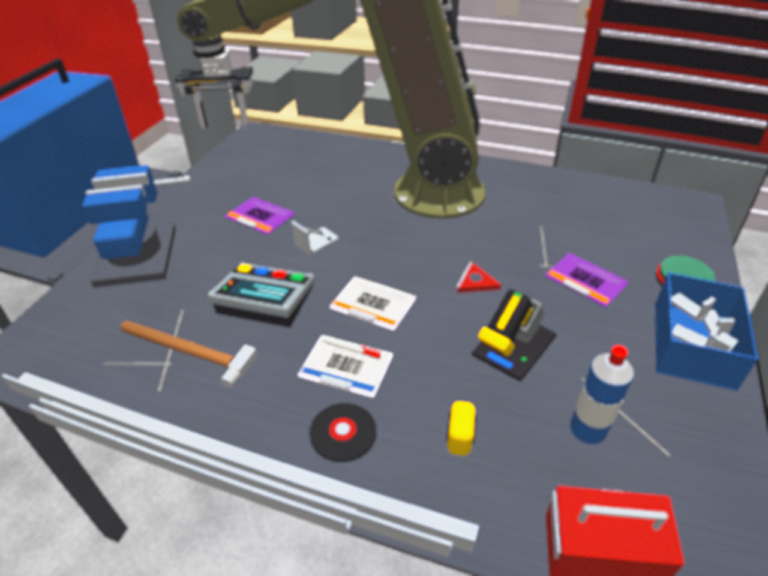

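View pics/top0.png

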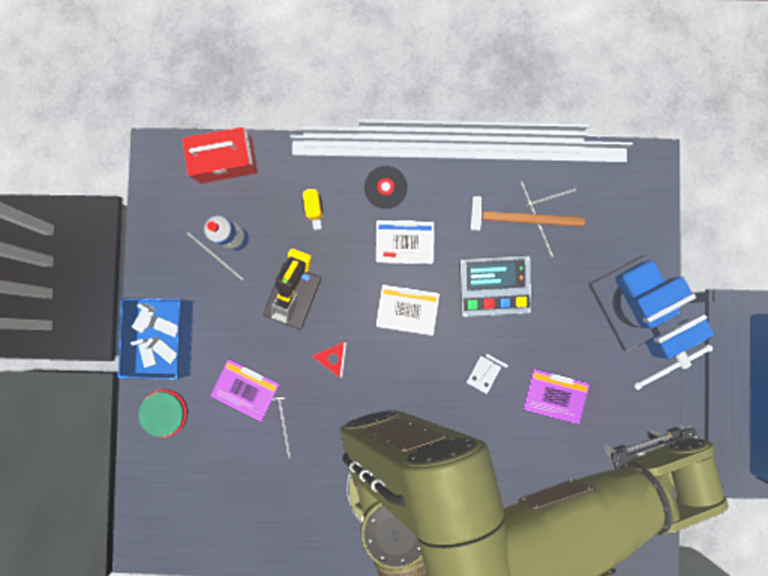

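The scene view shows the terminal at about (262,292) with yellow, blue, red and green keys, the orange card at (373,302) and the docked scanner at (510,325). In the top view (image up is +x, left is +y) the terminal is at (496,287), the orange card at (408,310) and the cradle at (293,298), with the nose towards +x. Both pictures are scaled 1.5x.

```bash
python3 - <<'E'
from h import *
import pickle
C=pickle.load(open('c0.pkl','rb')); t=C['top']; s=C['scene']
def blob(c,lo,hi,roi):
    x0,y0,x1,y1=[int(v/1.5) for v in roi]
    m=cv2.inRange(cv2.cvtColor(c['image'],cv2.COLOR_RGB2HSV),lo,hi); r=np.zeros_like(m); r[y0:y1,x0:x1]=m[y0:y1,x0:x1]
    n,l,st,ce=cv2.connectedComponentsWithStats(r); k=1+np.argmax(st[1:,4]); return ce[k],(l==k),st[k,4]
def tri(p,q):
    o1,d1=ray(t,p);o2,d2=ray(s,q);d1,d2=d1[0],d2[0]
    a=np.linalg.lstsq(np.c_[d1,-d2],o2-o1,rcond=None)[0]; P,Q=o1+a[0]*d1,o2+a[1]*d2
    return (P+Q)/2,np.linalg.norm(P-Q)
cols=dict(yellow=((22,150,120),(35,255,255)),green=((45,120,80),(80,255,255)),blue=((100,130,120),(120,255,255)),red=((0,170,120),(8,255,255)))
ks={}
for k,(lo,hi) in cols.items():
    p,_,a=blob(t,lo,hi,(462,294,530,312)); q,_,b=blob(s,lo,hi,(230,258,312,285))
    P=plane(t,p,.045)[0]; ks[k]=P; print(k,p,a,b,'plane',P.round(4),'tri',*tri(p,q))
d=ks['green']-ks['yellow']; print('term yaw',np.degrees(np.arctan2(-d[0],d[1])),np.linalg.norm(d[:2]))
# card orange, white part + orange band
for nm,c,roi in(('top',t,(370,275,445,340)),('scene',s,(322,270,420,332))):
    x0,y0,x1,y1=[int(v/1.5) for v in roi]
    hsv=cv2.cvtColor(c['image'],cv2.COLOR_RGB2HSV); m=np.zeros(hsv.shape[:2],np.uint8)
    w=(hsv[...,2]>140); m[y0:y1,x0:x1]=w[y0:y1,x0:x1]*255
    m2=cv2.morphologyEx(m,cv2.MORPH_CLOSE,np.ones((9,9)))
    cn=max(cv2.findContours(m2,0,2)[0],key=cv2.contourArea)
    W=plane(c,cn.reshape(-1,2),.0055)[:,:2]; r=cv2.minAreaRect((W*1000).astype(np.float32)); print(nm,'card rect',r)
    # dark code pixels inside
    ins=np.zeros_like(m); cv2.drawContours(ins,[cn],-1,255,-1); ins=cv2.erode(ins,np.ones((7,7)))
    ys,xs=np.where((ins>0)&(hsv[...,2]<150)); D=plane(c,np.c_[xs,ys],.0055)[:,:2]
    D=D[np.linalg.norm(D-np.median(D,0),axis=1)<.05]
    print('code',D.mean(0),cv2.minAreaRect((D*1000).astype(np.float32)))
    ob,_,a=blob(c,(8,120,120),(21,255,255),roi); print('orange',plane(c,ob,.0055),a)
# cradle in top
x0,y0,x1,y1=[int(v/1.5) for v in (250,240,335,340)]
im=t['image'][y0:y1,x0:x1]; cv2.imwrite('pics/crad.png',cv2.resize(im[:,:,::-1],None,fx=9,fy=9,interpolation=cv2.INTER_CUBIC))
x0,y0,x1,y1=[int(v/1.5) for v in (455,270,575,390)]
im=s['image'][y0:y1,x0:x1]; cv2.imwrite('pics/crads.png',cv2.resize(im[:,:,::-1],None,fx=7,fy=7,interpolation=cv2.INTER_CUBIC))
E
```

```text
yellow [347.02222222 200.86666667] 45 42 plane [ 0.4953 -0.3091  0.045 ] tri [ 0.49563407 -0.31086793  0.03847769] 0.0004397790498412388
green [314.5 202.5] 36 41 plane [ 0.4861 -0.1837  0.045 ] tri [ 0.4863187  -0.18470309  0.03866584] 0.00017335529092222753
blue [336.07317073 201.43902439] 41 45 plane [ 0.4921 -0.2669  0.045 ] tri [ 0.49254409 -0.2684618   0.03981631] 0.0011366349382101852
red [325.64705882 201.61764706] 34 35 plane [ 0.4905 -0.2267  0.045 ] tri [ 0.49041905 -0.22713909  0.03897746] 0.0012471722828761198
term yaw 4.195295129286874 0.12575466606902685
top card rect ((477.4165344238281, -14.90533447265625), (166.87753295898438, 195.0634307861328), 1.3088966608047485)
code [ 0.53896735 -0.01399974] ((537.9201049804688, -11.439285278320312), (75.968994140625, 77.55745697021484), 39.455955505371094)Traceback (most recent call last):
  File "<stdin>", line 31, in <module>
  File "<stdin>", line 7, in blob
    return _wrapfunc(a, 'argmax', axis=axis, out=out, **kwds)
    return bound(*args, **kwds)
ValueError: attempt to get argmax of an empty sequence
```

```bash
python3 - <<'E'
from h import *
import pickle
C=pickle.load(open('c0.pkl','rb')); t=C['top']; s=C['scene']
for nm,c,roi in(('top',t,(370,275,445,340)),('scene',s,(322,270,420,332))):
    x0,y0,x1,y1=[int(v/1.5) for v in roi]
    hsv=cv2.cvtColor(c['image'],cv2.COLOR_RGB2HSV); m=np.zeros(hsv.shape[:2],np.uint8)
    bench=np.median(hsv[y0:y0+3,x0:x1].reshape(-1,3),0); print('bench',bench)
    w=(hsv[...,2]>170)|((hsv[...,1]>130)&(hsv[...,0]<25)); m[y0:y1,x0:x1]=w[y0:y1,x0:x1]*255
    m2=cv2.morphologyEx(m,cv2.MORPH_CLOSE,np.ones((7,7)))
    cn=max(cv2.findContours(m2,0,2)[0],key=cv2.contourArea)
    W=plane(c,cn.reshape(-1,2),.0055)[:,:2]; r=cv2.minAreaRect((W*1000).astype(np.float32)); print(nm,'card rect',r)
    ins=np.zeros_like(m); cv2.drawContours(ins,[cn],-1,255,-1); ins=cv2.erode(ins,np.ones((9,9)))
    ys,xs=np.where((ins>0)&(hsv[...,2]<150)&(hsv[...,1]<100)); D=plane(c,np.c_[xs,ys],.0055)[:,:2]
    D=D[np.linalg.norm(D-np.median(D,0),axis=1)<.05]
    print('code',D.mean(0),cv2.minAreaRect((D*1000).astype(np.float32)))
    e=D-D.mean(0);w_,v=np.linalg.eigh(e.T@e);print('axis',np.degrees(np.arctan2(-v[0,1],v[1,1])))
for n,c,f,roi in(('crad',t,9,(250,240,335,340)),('crads',s,7,(455,270,575,390))):
    x0,y0,x1,y1=[int(v/1.5) for v in roi]
    cv2.imwrite(f'pics/{n}.png',cv2.resize(c['image'][y0:y1,x0:x1,::-1],None,fx=f,fy=f,interpolation=cv2.INTER_CUBIC)); print(x0,y0)
E
```

```text
bench [118.  25. 142.]
top card rect ((468.18505859375, -18.70227813720703), (156.83810424804688, 114.34874725341797), 82.5587158203125)
code [ 0.47545289 -0.0228812 ] ((475.5009765625, -24.861360549926758), (42.78694152832031, 11.68305492401123), 80.02364349365234)
axis -14.149402396139859
bench [113.  35. 119.]
scene card rect ((471.7023620605469, -17.0244140625), (157.8387451171875, 117.30818176269531), 83.07947540283203)
code [ 0.47096546 -0.01781609] ((469.55462646484375, -19.48343849182129), (56.7226448059082, 28.970958709716797), 83.10214233398438)
axis -5.755521496358324
166 160
303 180
```

View pics/crad.png

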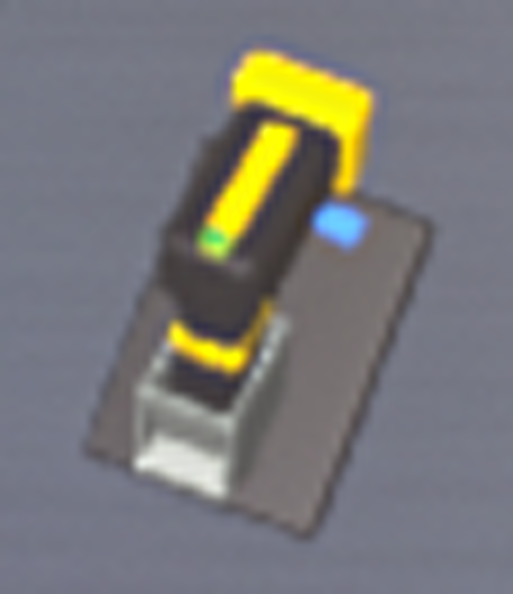

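View pics/crads.png

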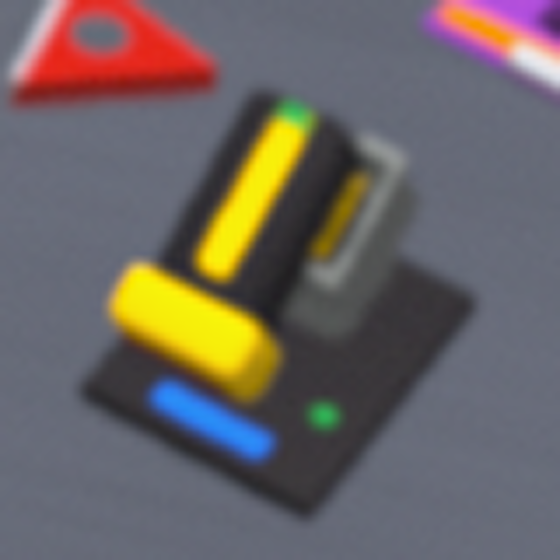

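The crops show the cradle base corners. In the top crop they are at (85,452), (308,538) and (435,222), and in the scene crop at (85,392), (308,518) and (475,303). The nose points up and to the right, with the socket open to the rear.

```bash
python3 - <<'E'
from h import *
import pickle
C=pickle.load(open('c0.pkl','rb')); t=C['top']; s=C['scene']
def cv(p,f,o): return (np.array(p,float)+.5)/f-.5+o
A=plane(t,cv([(88,452),(306,536),(433,224)],9,(166,160)),.012)[:,:2]
B=plane(s,cv([(85,392),(306,516),(473,303)],7,(303,180)),.012)[:,:2]
la=np.array([(-75,55),(-75,-55),(75,-55)])/1e3; lb=np.array([(75,-55),(75,55),(-75,55)])/1e3
def fit(L,W):
    M,_=cv2.estimateAffinePartial2D(L,W); 
    l=L-L.mean(0);w=W-W.mean(0); a=np.arctan2((l[:,0]*w[:,1]-l[:,1]*w[:,0]).sum(),(l*w).sum()); R=np.array([[np.cos(a),-np.sin(a)],[np.sin(a),np.cos(a)]])
    o=W.mean(0)-R@L.mean(0); print('o',o.round(4),'yaw',np.degrees(a).round(2),'scale',np.hypot(M[0,0],M[1,0]).round(3),'res',np.abs(L@R.T+o-W).max().round(4),'scanner',(o+R@[.037,0]).round(4)); 
fit(la,A);fit(lb,B);fit(np.r_[la,lb],np.r_[A,B])
# head top stripe (yellow) + green dot: z~.15 in top
p=plane(t,cv([(213,240),(283,130)],9,(166,160)),.153)[:,:2]; d=p[1]-p[0]; print('stripe',p,np.degrees(np.arctan2(d[1],d[0])))
E
```

```text
Traceback (most recent call last):
cv2.error: OpenCV(4.12.0) /io/opencv/modules/calib3d/src/ptsetreg.cpp:1108: error: (-215:Assertion failed) count >= 0 && to.checkVector(2) == count in function 'estimateAffinePartial2D'
```

```bash
python3 - <<'E'
from h import *
import pickle
C=pickle.load(open('c0.pkl','rb')); t=C['top']; s=C['scene']
def cv(p,f,o): return (np.array(p,float)+.5)/f-.5+o
A=plane(t,cv([(88,452),(306,536),(433,224)],9,(166,160)),.012)[:,:2]
B=plane(s,cv([(85,392),(306,516),(473,303)],7,(303,180)),.012)[:,:2]
la=np.array([(-75,55),(-75,-55),(75,-55)])/1e3; lb=np.array([(75,-55),(75,55),(-75,55)])/1e3
def fit(L,W):
    l=L-L.mean(0);w=W-W.mean(0); a=np.arctan2((l[:,0]*w[:,1]-l[:,1]*w[:,0]).sum(),(l*w).sum()); R=np.array([[np.cos(a),-np.sin(a)],[np.sin(a),np.cos(a)]])
    o=W.mean(0)-R@L.mean(0); print('o',o.round(4),'yaw',np.degrees(a).round(2),'res',np.abs(L@R.T+o-W).max().round(4),'scanner',(o+R@[.037,0]).round(4)); 
fit(la,A);fit(lb,B);fit(np.r_[la,lb],np.r_[A,B])
p=plane(t,cv([(213,240),(283,130)],9,(166,160)),.153)[:,:2]; d=p[1]-p[0]; print('stripe',p,np.degrees(np.arctan2(d[1],d[0])))
E
```

```text
o [0.4982 0.2884] yaw -19.53 res 0.0035 scanner [0.5331 0.2761]
o [0.5035 0.2881] yaw -19.4 res 0.0051 scanner [0.5384 0.2758]
o [0.5009 0.2883] yaw -19.66 res 0.0051 scanner [0.5357 0.2759]
stripe [[0.53067333 0.27944679]
 [0.57510593 0.25296888]] -30.79121227082043
```

Emit:
servo_tool --pt "1 6 4 0 -3" --pt "1 12 8 0 -6" --pt "1 18 12 0 -9" --pt "1 24 16 -3 -12" --pt "1 29 19 -8 -15" --pt "1 31.5 21 -13 -15" --pt "1 31.5 21 -13 -15" --pt "1 31.5 21 -13 -15" --squeeze 20

```text
time_s: 1.1
ee_pos: [0.4955, -0.3082, 0.2716]
eef_rot: [-3.138, 0.004, 0.074]
force: [-1.4, -0.4, 0.3]
grip_width: 0.0176
grip_force: 0.0
```

Emit:
servo_tool --pt "1 0 -0.1 -1 0" --pt "1 0 -0.1 -1.7 0" --pt "1 0 -0.1 -2.2 0" --pt "1 0 -0.1 -2.2 0"

```text
time_s: 1.6
ee_pos: [0.4944, -0.3111, 0.2526]
eef_rot: [-3.141, 0.0, 0.07]
force: [-0.3, 0.3, -0.0]
grip_width: 0.0001
grip_force: 0.0
```

```bash
python3 - <<'E'
from h import *
o=ctrl.get_obs(); print(o['time_s'],o['ee_pos'],o['force'],o['grip_width'])
c=cam('scene'); x0,y0=int(200/1.5),int(220/1.5); im=c['image'][y0:y0+80,x0:x0+100,::-1]
cv2.imwrite('pics/k1.png',cv2.resize(im,None,fx=7,fy=7,interpolation=cv2.INTER_CUBIC))
E
```

```text
1.6 [ 0.49439342 -0.31109365  0.252583  ] [-0.27640898  0.31757142 -0.03672555] 9.39932465777155e-05
```

View pics/k1.png

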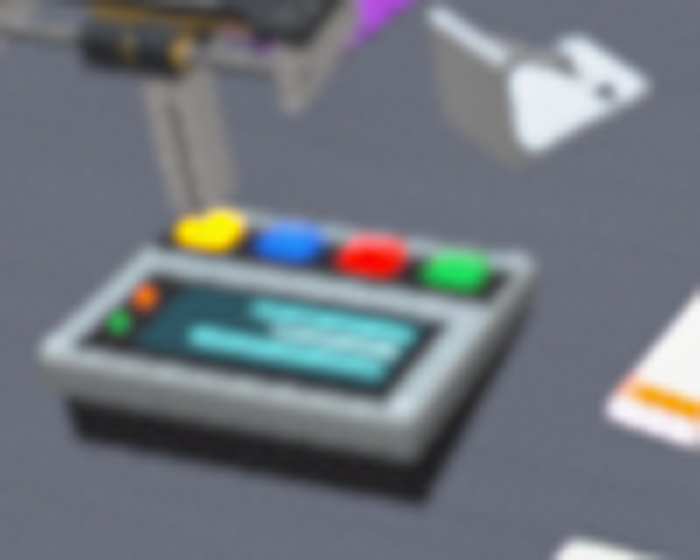

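The closed fingertips at (205,205) hang just above the yellow key at (210,232), clear of the blue one.

Emit:
servo_tool --pt "1 0 0 -0.6 0" --pt "1 0 0 -1 0" --pt "1 0 0 -1 0"

```text
time_s: 2.02
ee_pos: [0.4949, -0.3109, 0.2428]
eef_rot: [3.141, -0.001, 0.071]
force: [2.1, 0.3, 4.2]
grip_width: 0.0003
grip_force: 1.8
```

Emit:
servo_tool --pt "1 0 0 -0.15 0" --pt "1 0 0 -0.25 0" --pt "1 0 0 -0.25 0"

```text
time_s: 2.4
ee_pos: [0.4949, -0.3109, 0.2409]
eef_rot: [3.141, -0.001, 0.071]
force: [1.9, 1.0, 8.9]
grip_width: 0.0004
grip_force: 4.1
```

Emit:
servo_tool --pt "1 0 0 1.5 0" --pt "1 0 0 3 0" --pt "1 -0.4 6.2 3 0" --pt "1 -0.9 12.6 3 0" --pt "1 -0.9 12.6 3 0" --pt "1 -0.9 12.6 1.2 0" --pt "1 -0.9 12.6 0.4 0" --pt "1 -0.9 12.6 0 0" --pt "1 -0.9 12.6 0 0"

```text
time_s: 3.52
ee_pos: [0.486, -0.1853, 0.2411]
eef_rot: [3.141, -0.001, 0.07]
force: [-0.6, 2.4, 6.6]
grip_width: 0.0004
grip_force: 3.7
```

Emit:
servo_tool --pt "1 0 0 -0.1 0" --pt "1 0 0 -0.1 0"

```text
time_s: 3.78
ee_pos: [0.4861, -0.1853, 0.2408]
eef_rot: [3.141, -0.002, 0.07]
force: [-3.0, 2.9, 15.5]
grip_width: 0.0003
grip_force: 7.7
```

Emit:
servo_tool --pt "1 0 0 1.5 0" --pt "1 0 0 3.1 0" --pt "1 0.3 -4.2 3.1 0" --pt "1 0.6 -8.4 3.1 0" --pt "1 0.6 -8.4 3.1 0" --pt "1 0.6 -8.4 1.3 0" --pt "1 0.6 -8.4 0.5 0" --pt "1 0.6 -8.4 0 0" --pt "1 0.6 -8.4 0 0" --pt "1 0.6 -8.4 0 0"

```text
time_s: 5.03
ee_pos: [0.492, -0.268, 0.2405]
eef_rot: [-3.141, -0.001, 0.072]
force: [-5.5, 5.6, 18.8]
grip_width: 0.0005
grip_force: 9.8
```

Emit:
servo_tool --pt "1 0 0 3 0" --pt "1 0 0 9 0" --pt "0 0 5 15 -3" --pt "0 0.5 11 18 -6" --pt "0 1 17 18 -9" --pt "0 1.5 23 18 -12" --pt "0 2 29 18 -15" --pt "0 3 35 18 -18" --pt "0 3.5 41 18 -21" --pt "0 4.2 47 18 -23.7" --pt "0 4.4 52 18 -23.7" --pt "0 4.4 54.4 18 -23.7" --pt "0 4.4 54.4 18 -23.7" --pt "0 4.4 54.4 18 -23.7"

```text
time_s: 6.78
ee_pos: [0.5358, 0.274, 0.4191]
eef_rot: [3.141, 0.0, -0.343]
force: [-0.2, -0.1, 0.3]
grip_width: 0.0936
grip_force: 0.0
```

```bash
python3 - <<'E'
from h import *
c=cam('scene'); o=ctrl.get_obs(); print(o['time_s'],o['ee_pos'],o['eef_rot'],o['grip_width'])
x0,y0=270,90; im=c['image'][y0:y0+170,x0:x0+220,::-1]
cv2.imwrite('pics/s1.png',cv2.resize(im,None,fx=3.4,fy=3.4,interpolation=cv2.INTER_CUBIC))
E
```

```text
6.825 [0.53586515 0.27386496 0.41926311] [ 3.14142434e+00 -1.36227859e-04 -3.43952063e-01] 0.09393787317968645
```

View pics/s1.png

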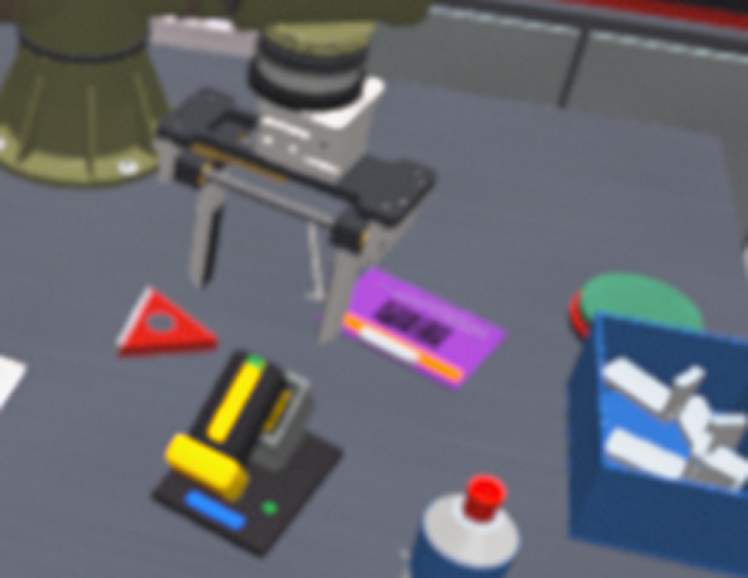

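The open fingers straddle the scanner head (about (235,400)), and nothing is in the way.

Emit:
servo_tool --pt "0 0 0.2 -4 0" --pt "0 0 0.2 -8 0" --pt "0 0 0.2 -10 0" --pt "0 0 0.2 -10.7 0" --pt "0 0 0.2 -10.7 0" --pt "0.4 0 0.2 -10.7 0" --pt "0.7 0 0.2 -10.7 0" --pt "0.7 0 0.2 -10.7 0" --pt "0.7 0 0.2 -10.7 0" --squeeze 25

```text
time_s: 7.95
ee_pos: [0.5357, 0.2772, 0.3123]
eef_rot: [-3.141, -0.0, -0.343]
force: [-0.6, 0.2, -0.9]
grip_width: 0.0573
grip_force: 0.0
```

Emit:
servo_tool --pt "1 0 0 0 0" --pt "1 0 0 0 0" --pt "1 0 0 0 0" --pt "1 0 0 0 0"

```text
time_s: 8.45
ee_pos: [0.5357, 0.277, 0.3122]
eef_rot: [3.141, -0.0, -0.343]
force: [0.1, -3.9, 2.2]
grip_width: 0.0463
grip_force: 24.9
```

Emit:
servo_tool --pt "1 0.5 -0.2 0.8 0" --pt "1 1.1 -0.4 1.6 0" --pt "1 1.6 -0.6 2.5 0" --pt "1 2.2 -0.8 3.3 0" --pt "1 2.7 -1 4.1 0" --pt "1 3.2 -1.2 4.9 0" --pt "1 3.8 -1.35 5.7 0" --pt "1 4.3 -1.55 6.5 0" --pt "1 4.3 -1.55 6.5 0" --pt "1 4.3 -1.55 6.5 0" --pt "1 4.3 -1.55 6.5 0"

```text
time_s: 9.82
ee_pos: [0.5785, 0.2618, 0.3768]
eef_rot: [3.141, 0.0, -0.343]
force: [0.1, -0.3, -2.4]
grip_width: 0.0463
grip_force: 24.8
```

```bash
python3 - <<'E'
from h import *
c=cam('scene'); o=ctrl.get_obs(); print(o['time_s'],o['ee_pos'],o['eef_rot'],o['grip_width'],o['grip_force'],o['force'],o['moment'])
x0,y0=280,110; im=c['image'][y0:y0+150,x0:x0+180,::-1]
cv2.imwrite('pics/s2.png',cv2.resize(im,None,fx=4,fy=4,interpolation=cv2.INTER_CUBIC))
E
```

```text
9.875 [0.57855189 0.26176966 0.37683361] [ 3.14124721e+00  4.48257651e-04 -3.42501408e-01] 0.046102359118354974 24.81645405292511 [ 0.15644194 -0.13981569 -2.41969535] [0.09216356 0.07200322 0.02405375]
```

View pics/s2.png

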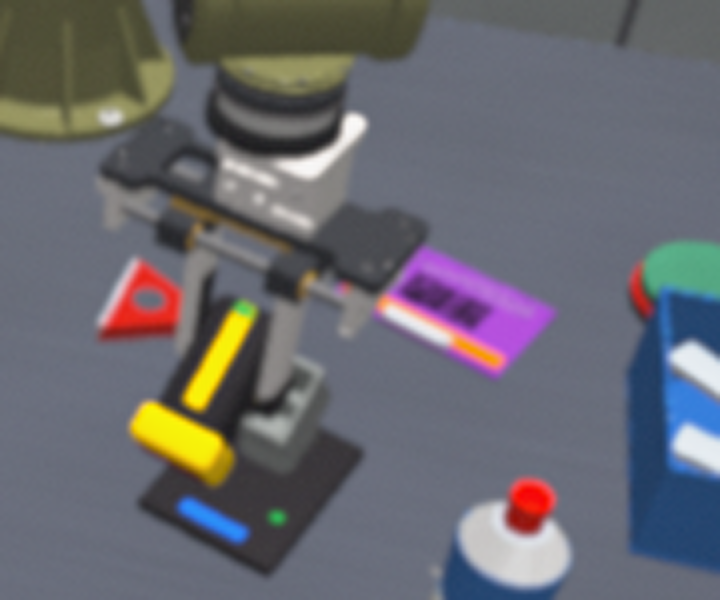

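The scanner is drawn clear in the grip, with its foot just above the socket mouth at about (290,380). The tool cannot tilt, so I'll hook the handle's foot over the socket's front lip and swing the scanner nose-down about the pads.

Emit:
servo_tool --pt "1 -0.6 0.2 -0.9 0" --pt "1 -1.25 0.45 -2 0" --pt "1 -1.5 0.55 -3 0" --pt "1 -1.2 0.4 -3.3 0" --pt "1 -0.75 0.25 -3.6 0" --pt "1 -0.4 0.15 -3.85 0" --pt "1 0 0 -4.1 0" --pt "1 0 0 -4.1 0"

```text
time_s: 10.88
ee_pos: [0.5789, 0.2615, 0.3357]
eef_rot: [3.141, 0.001, -0.343]
force: [-3.7, -1.8, -4.3]
grip_width: 0.0458
grip_force: 25.0
```

Emit:
servo_tool --pt "1 0.5 -0.2 0.5 0" --pt "1 1.2 -0.4 -0.1 0" --pt "1 1.9 -0.7 -0.9 0" --pt "1 2.5 -0.9 -1.8 0" --pt "1 3.1 -1.1 -2.6 0" --pt "1 3.1 -1.1 -2.6 0"

```text
time_s: 11.62
ee_pos: [0.6099, 0.2505, 0.3088]
eef_rot: [3.141, 0.001, -0.343]
force: [0.2, -2.2, -3.6]
grip_width: 0.046
grip_force: 25.0
```

```bash
python3 - <<'E'
from h import *
c=cam('scene'); o=ctrl.get_obs(); print(o['time_s'],o['ee_pos'],o['eef_rot'],o['grip_width'],o['grip_force'],o['force'],o['moment'])
x0,y0=280,110; im=c['image'][y0:y0+150,x0:x0+180,::-1]
cv2.imwrite('pics/s3.png',cv2.resize(im,None,fx=4,fy=4,interpolation=cv2.INTER_CUBIC))
E
```

```text
11.675 [0.60972093 0.2506526  0.30909626] [ 3.14075259e+00  9.49982272e-04 -3.42743338e-01] 0.045708812255610506 24.9969282746315 [-0.42332822 -1.55922091 -3.84647594] [-0.51204809 -0.09215708  0.17396781]
```

View pics/s3.png

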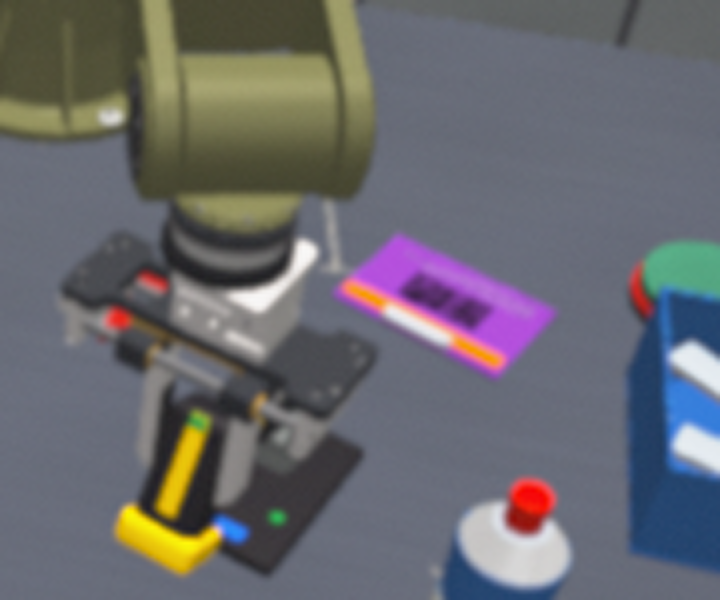

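The scanner is swinging nose-down about the pads: the bumper at (170,540) now points steeply down, with the handle against the socket lip. I'll continue the arc.

Emit:
servo_tool --pt "1 0.3 -0.1 -0.9 0" --pt "1 0.7 -0.25 -1.9 0" --pt "1 1 -0.35 -2.9 0" --pt "1 1.2 -0.4 -3.5 0" --pt "1 1.2 -0.4 -3.8 0" --pt "1 1.2 -0.4 -3.8 0"

```text
time_s: 12.42
ee_pos: [0.6217, 0.2466, 0.2717]
eef_rot: [3.141, 0.0, -0.343]
force: [2.4, -3.0, -0.2]
grip_width: 0.0457
grip_force: 25.0
```

Emit:
servo_tool --pt "1 0.5 -0.2 1 0" --pt "1 1 -0.4 3 0" --pt "1 1 -0.6 6 0" --pt "1 0 -2 9 1" --pt "1 -1 -4.5 9.4 2.5" --pt "1 -2.5 -7.5 9.4 4" --pt "1 -4.5 -10.5 9.4 5.5" --pt "1 -6.5 -13.5 9.4 7" --pt "1 -8.5 -16.5 9.4 8.5" --pt "1 -10.5 -19.5 9.4 10" --pt "1 -12.5 -22.5 9.4 11.5" --pt "1 -14 -25 9.4 12.4" --pt "1 -15.1 -26.6 9.4 12.4" --pt "1 -15.1 -26.6 9.4 12.4" --pt "1 -15.1 -26.6 9.4 12.4" --pt "1 -15.1 -26.6 9.4 12.4"

```text
time_s: 14.42
ee_pos: [0.471, -0.0187, 0.3661]
eef_rot: [-3.141, 0.0, -0.126]
force: [0.3, 0.1, -2.6]
grip_width: 0.0459
grip_force: 25.0
```

```bash
python3 - <<'E'
from h import *
import pickle
c=cam('scene'); t=cam('top'); o=ctrl.get_obs(); print(o['time_s'],o['ee_pos'],o['eef_rot'],o['grip_width'],o['grip_force'],o['force'],o['moment'])
pickle.dump((c,t),open('c1.pkl','wb'))
x0,y0=180,80; a=cv2.resize(c['image'][y0:y0+160,x0:x0+140,::-1],None,fx=3.5,fy=3.5,interpolation=cv2.INTER_CUBIC)
x0,y0=230,140; b=cv2.resize(t['image'][y0:y0+112,x0:x0+56,::-1],None,fx=5,fy=5,interpolation=cv2.INTER_CUBIC)
cv2.imwrite('pics/f1.png',np.hstack([a,b]))
G=o['ee_pos']-[0,0,.18]; y=o['eef_rot'][2]; f=np.array([np.cos(y),np.sin(y)]); q=np.array([-f[1],f[0]])
for tilt in (-15,0,15,30):
    a_=np.radians(tilt); fr=np.array([*(f*np.sin(a_)),-np.cos(a_)]) # beam dir, nose forward
    print(tilt,'win px in a',((proj(c,np.array([G+.08*fr+s*.028*np.array([*q,0]) for s in(-1,0,1)]))+.5-[180,80])*3.5).round(0).tolist())
E
```

```text
14.525 [ 0.47089954 -0.01885709  0.36604536] [-3.14150579e+00  2.16515255e-04 -1.25568669e-01] 0.046086039503838064 24.966761469841003 [ 0.02589462 -0.55046772 -2.41181305] [ 0.11464802 -0.00335246 -0.02383015]
-15 win px in a [[219.0, 313.0], [247.0, 322.0], [276.0, 331.0]]
0 win px in a [[208.0, 329.0], [236.0, 338.0], [265.0, 347.0]]
15 win px in a [[196.0, 341.0], [225.0, 350.0], [254.0, 359.0]]
30 win px in a [[185.0, 346.0], [214.0, 356.0], [244.0, 365.0]]
```

View pics/f1.png

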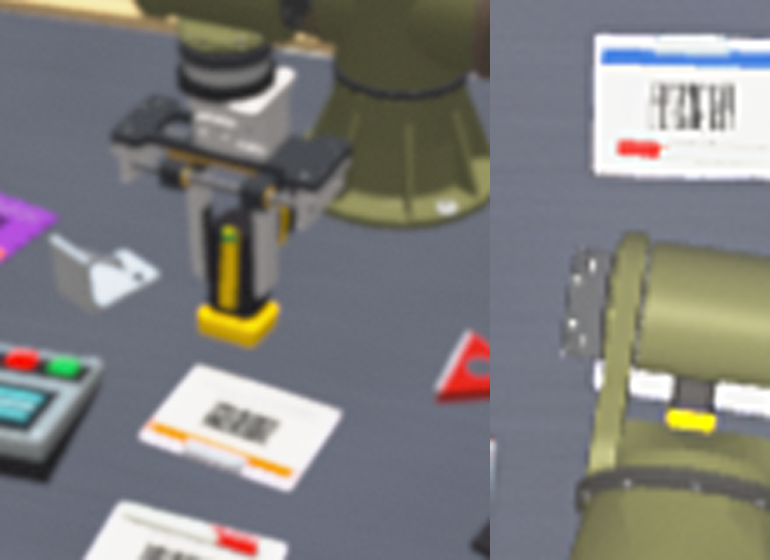

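The scanner hangs almost straight down above the orange card. The bumper's bottom corners are at about (200,331), (239,347) and (278,322), and in the top view the foot shows at (692,420).

```bash
python3 - <<'E'
from h import *
import pickle
c,t=pickle.load(open('c1.pkl','rb')); o=ctrl.get_obs()
G=o['ee_pos']-[0,0,.18]; y=o['eef_rot'][2]; f=np.array([np.cos(y),np.sin(y),0]); q=np.array([-f[1],f[0],0]); k=np.array([0,0,1.])
for tilt in (-10,-5,0,5,10,15,20):
    a=np.radians(tilt); b=f*np.sin(a)-k*np.cos(a); X=f*np.cos(a)+k*np.sin(a)
    W=G+.08*b; P=[W+.025*X-.028*q,W+.025*X+.028*q,W-.025*X+.028*q]
    pt=proj(t,G-.005*b-.125*X)
    print(tilt,((proj(c,np.array(P))+.5-[180,80])*3.5).round(0).tolist(),'foot',((pt+.5-[230,140])*5+[490,0]).round(0).tolist())
# card code as seen by scene now: dark pixels
hsv=cv2.cvtColor(c['image'],cv2.COLOR_RGB2HSV)
x0,y0,x1,y1=180+int(195/3.5),80+int(395/3.5),180+int(285/3.5),80+int(450/3.5)
ys,xs=np.where((hsv[...,2]<150)); s=(xs>=x0)&(xs<x1)&(ys>=y0)&(ys<y1)
D=plane(c,np.c_[xs[s],ys[s]],.0055)[:,:2]; print('code',D.mean(0),cv2.minAreaRect((D*1000).astype(np.float32)))
E
```

```text
-10 [[202.0, 339.0], [260.0, 357.0], [285.0, 317.0]] foot [[680.0, 505.0]]
-5 [[198.0, 343.0], [256.0, 361.0], [282.0, 324.0]] foot [[679.0, 506.0]]
0 [[194.0, 346.0], [252.0, 364.0], [278.0, 330.0]] foot [[679.0, 506.0]]
5 [[190.0, 348.0], [248.0, 367.0], [275.0, 337.0]] foot [[679.0, 505.0]]
10 [[186.0, 350.0], [245.0, 369.0], [271.0, 343.0]] foot [[679.0, 502.0]]
15 [[182.0, 351.0], [241.0, 370.0], [267.0, 348.0]] foot [[679.0, 498.0]]
20 [[178.0, 351.0], [238.0, 370.0], [263.0, 353.0]] foot [[679.0, 493.0]]
code [ 0.47163353 -0.01727349] ((470.1048583984375, -19.549999237060547), (56.7226448059082, 27.862516403198242), 83.10214233398438)
```

```bash
python3 - <<'E'
from h import *
import pickle
c,t=pickle.load(open('c1.pkl','rb'))
hsv=cv2.cvtColor(c['image'],cv2.COLOR_RGB2HSV)
for n,cc,(x0,y0,x1,y1) in(('scene',c,(230,140,265,184)),('top',t,(255,212,285,232))):
    h=cv2.cvtColor(cc['image'],cv2.COLOR_RGB2HSV)
    m=cv2.inRange(h,(20,120,90),(35,255,255)); 
    print(n); 
    for r in range(y0,y1):
        print(r,' '.join(f'{h[r,x,2]:3d}' if m[r,x] else '  .' for x in range(x0,x1)))
x0,y0=226,138
cv2.imwrite('pics/f2.png',cv2.resize(c['image'][y0:y0+48,x0:x0+42,::-1],None,fx=12,fy=12,interpolation=cv2.INTER_CUBIC))
E
```

```text
scene
140   .   .   .   .   .   .   .   .   .   .   .   .   .   .   .   .   .   .   .   .   .   .   .   .   .   .   .   .   .   . 129 132 102   .   .
141   .   .   .   .   .   .   .   .   .   .   .   .   .   .   .   .   .   .   .   .   .   .   .   .   .   .   .   .   .   . 121 123  96   .   .
142   .   .   .   .   .   .   .   .   .   .   .   .   .   .   .   .   .   .   .   .   .   .   .   .   .   .   .   .   .   . 118 120  93   .   .
143   .   .   .   .   .   .   .   .   .   .   .   .   .   .   .   .   .   .   .   .   .   .   .   .   .   .   .   .   .   . 118 120  90   .   .
144   .   .   .   .   .   .   .   .   .   .   .   .   .   . 101 111  97   .   .   .   .   .   .   .   .   .   .   .   .   . 118 116   .   .   .
145   .   .   .   .   .   .   .   .   .   .   .   .   . 100 145 161 139 106   .   .   .   .   .   .   .   .   .   .   .   . 124 115   .   .   .
146   .   .   .   .   .   .   .   .   .   .   .   .   .   . 156 172 150 115   .   .   .   .   .   .   .   .   .   .   .   . 129 121   .   .   .
147   .   .   .   .   .   .   .   .   .   .   .   .   .   .   .   .   . 113   .   .   
[... 7025 characters left out ...]
   .   .   .   .   .   .   . 160 192   .   .   .   .   .   .   .   .   .   .   .
227   .   .   .   .   .   .   .   .   .   .   .   .   .   .   .   .   .   .   .   .   .   .   .   .   .   .   .   .   .   .
228   .   .   .   .   .   .   .   .   .   .   .   .   .   .   .   .   .   .   .   .   .   .   .   .   .   .   .   .   .   .
229   .   .   .   .   .   .   .   .   .   .   .   .   .   .   .   .   .   .   .   .   .   .   .   .   .   .   .   .   .   .
230   .   .   .   .   .   .   .   .   .   .   .   .   .   .   .   .   .   .   .   .   .   .   .   .   .   .   .   .   .   .
231   .   .   .   .   .   .   .   .   .   .   .   .   .   .   .   .   .   .   .   .   .   .   .   .   .   .   .   .   .   .
```

View pics/f2.png

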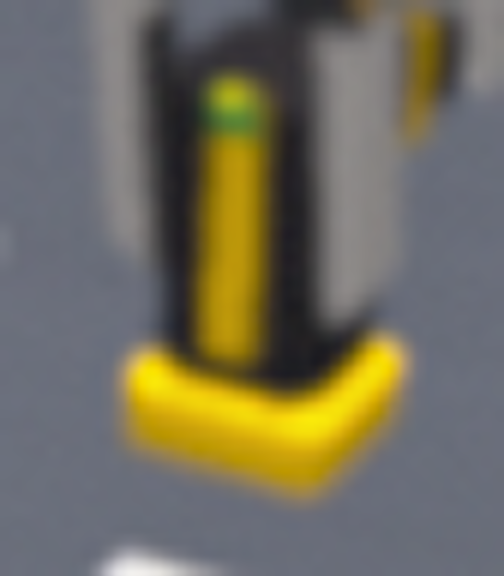

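```bash
python3 - <<'E'
from h import *
import pickle
c,t=pickle.load(open('c1.pkl','rb')); o=ctrl.get_obs()
G=o['ee_pos']-[0,0,.18]; y=o['eef_rot'][2]; f=np.array([np.cos(y),np.sin(y),0]); q=np.array([-f[1],f[0],0]); k=np.array([0,0,1.])
for tilt in (-15,-10,-5,0,5,10):
    a=np.radians(tilt); b=f*np.sin(a)-k*np.cos(a); X=f*np.cos(a)+k*np.sin(a)
    st=proj(c,np.array([G+.021*X-.01*b,G+.021*X+.05*b])); d=st[1]-st[0]
    bm=[proj(c,np.array([G+z*b+.025*X-.028*q,G+z*b-.025*X+.028*q])).mean(0) for z in(.055,.0675,.08)]
    print(tilt,'stripe',st.round(1).tolist(),'dcol per 19 rows',(d[0]/d[1]*19).round(2),'bumper axis',np.array(bm).round(1).tolist(),'band top',proj(t,np.array([G+.015*b*-1-s*X for s in(.05,.06,.07)])).round(1).tolist())
E
```

```text
-15 stripe [[242.4, 157.7], [245.6, 170.6]] dcol per 19 rows 4.7 bumper axis [[249.0, 166.4], [249.6, 169.0], [250.1, 171.5]] band top [[270.9, 217.6], [270.4, 220.4], [270.0, 223.3]]
-10 stripe [[242.5, 157.0], [244.9, 171.3]] dcol per 19 rows 3.21 bumper axis [[248.2, 167.6], [248.7, 170.4], [249.1, 173.2]] band top [[270.7, 218.2], [270.3, 221.1], [269.9, 224.0]]
-5 stripe [[242.6, 156.4], [244.2, 171.9]] dcol per 19 rows 1.96 bumper axis [[247.5, 168.6], [247.8, 171.7], [248.1, 174.7]] band top [[270.6, 218.7], [270.2, 221.6], [269.8, 224.6]]
0 stripe [[242.7, 155.7], [243.4, 172.3]] dcol per 19 rows 0.87 bumper axis [[246.7, 169.6], [246.9, 172.9], [247.0, 176.1]] band top [[270.5, 219.1], [270.1, 222.0], [269.7, 224.9]]
5 stripe [[242.8, 155.0], [242.7, 172.6]] dcol per 19 rows -0.1 bumper axis [[246.0, 170.5], [245.9, 173.9], [245.9, 177.4]] band top [[270.5, 219.4], [270.0, 222.3], [269.6, 225.2]]
10 stripe [[243.0, 154.3], [242.0, 172.7]] dcol per 19 rows -0.97 bumper axis [[245.2, 171.2], [245.0, 174.8], [244.8, 178.5]] band top [[270.4, 219.6], [270.0, 222.4], [269.5, 225.3]]
```

The bumper's bottom corners in this crop are at (125,440), (305,497) and (400,395), and the stripe is almost vertical. Tilt and slip in the grip are hard to tell apart from this side, so I'll turn the scanner side-on to the camera and measure them.

Emit:
servo_tool --pt "1 0 0 0 -10" --pt "1 0 0 0 -20" --pt "1 0 0 0 -30" --pt "1 0 0 0 -40" --pt "1 0 0 0 -50" --pt "1 0 0 0 -60" --pt "1 0 0 0 -60" --pt "1 0 0 0 -60" --pt "1 0 0 0 -60"

```text
time_s: 15.65
ee_pos: [0.4676, -0.0377, 0.3657]
eef_rot: [-3.131, 0.016, -1.153]
force: [0.1, 0.1, -2.2]
grip_width: 0.0458
grip_force: 25.0
```

```bash
python3 - <<'E'
from h import *
import pickle
c=cam('scene'); o=ctrl.get_obs(); pickle.dump((c,o),open('c2.pkl','wb')); print(o['time_s'],o['ee_pos'],o['eef_rot'],o['force'])
h=cv2.cvtColor(c['image'],cv2.COLOR_RGB2HSV); m=cv2.inRange(h,(20,120,90),(35,255,255)); m[:, :215]=0;m[:,300:]=0;m[:120]=0;m[200:]=0
n,l,st,ce=cv2.connectedComponentsWithStats(m)
for i in range(1,n):
    if st[i,4]>15:
        ys,xs=np.where(l==i); print(st[i].tolist(),ce[i].round(1),cv2.minAreaRect(np.c_[xs,ys].astype(np.float32)))
i=1+np.argmax(st[1:,4]); x,y,w,hh=st[i,:4]
for r in range(y,y+hh): print(r,' '.join(f'{h[r,u,2]:3d}' if m[r,u] else '  .' for u in range(x,x+w)),x)
G=o['ee_pos']-[0,0,.18]; yw=o['eef_rot'][2]; f=np.array([np.cos(yw),np.sin(yw),0]); q=np.array([-f[1],f[0],0]); k=np.array([0,0,1.])
print('G',proj(c,G))
for tilt in (-5,0,5,10):
    a=np.radians(tilt); b=f*np.sin(a)-k*np.cos(a); X=f*np.cos(a)+k*np.sin(a)
    P=[G+z*b+i*.025*X+j*.028*q for z,i,j in((.055,1,1),(.08,1,1),(.055,-1,1),(.08,-1,1),(.055,-1,-1),(.055,1,-1))]
    print(tilt,proj(c,np.array(P)).round(1).tolist(),'handle',proj(c,np.array([G-.005*b-s*X for s in(.05,.06,.07,.125)])).round(1).tolist())
E
```

```text
15.7 [ 0.46754746 -0.03772885  0.36573781] [-3.13101794  0.01564956 -1.15241442] [ 0.32615216 -0.21228074 -2.50889474]
[254, 142, 15, 17, 100] [263.7 150.6] ((263.015380859375, 151.7230682373047), (10.418915748596191, 18.10906982421875), 29.744882583618164)
[235, 161, 19, 17, 171] [242.7 171.7] ((242.07293701171875, 171.50645446777344), (20.963897705078125, 13.626534461975098), 31.607501983642578)
161   .   . 162 130   .   .   .   .   .   .   .   .   .   .   .   .   .   .   . 235
162   . 212 199 141   .   .   .   .   .   .   .   .   .   .   .   .   .   .   . 235
163 192 234 220 145   .   .   .   .   .   .   .   .   .   .   .   .   .   .   . 235
164 202 237 220 140   .   .   .   .   .   .   .   .   .   .   .   .   .   .   . 235
165 202 237 219 135   .   .   .   .   .   .   .   .   .   .   .   .   .   .   . 235
166 200 236 220 140   .   .   .   .   .   .   .   .   .   .   .   .   .   .   . 235
167 196 235 222 148   .   .   .   .   .   .   .   .   .   .   .   .   .   .   . 235
168 190 232 222 155   .   .   .   .   .   .   .   .   .   .   .   .   .   .   . 235
169 185 230 228 184 121   .
[... 746 characters left out ...]
152.81437048]]
-5 [[235.0, 174.6], [236.1, 181.0], [251.8, 172.4], [252.7, 178.9], [250.5, 160.9], [234.3, 163.1]] handle [[257.5, 149.2], [260.9, 148.7], [264.4, 148.3], [283.3, 145.8]]
0 [[233.3, 174.2], [233.7, 180.7], [250.3, 173.1], [250.5, 179.6], [249.0, 161.6], [232.6, 162.6]] handle [[257.7, 150.4], [261.2, 150.2], [264.6, 150.0], [283.5, 148.9]]
5 [[231.6, 173.6], [231.4, 180.2], [248.6, 173.7], [248.1, 180.3], [247.4, 162.3], [231.0, 162.1]] handle [[257.8, 151.6], [261.2, 151.6], [264.7, 151.7], [283.3, 151.9]]
10 [[230.0, 173.0], [229.1, 179.5], [246.9, 174.2], [245.7, 180.7], [245.8, 162.8], [229.5, 161.5]] handle [[257.8, 152.8], [261.2, 153.1], [264.5, 153.4], [282.9, 155.0]]
```

The side-on view gives a tilt of about 5.5° with the nose forward. The scanner has slipped about 12 mm back and 7 mm up in the grip, so the beam lands about 6 mm ahead of the grasp point. I'll turn back and correct by 5 mm.

Emit:
servo_tool --pt "1 0 0 0 10" --pt "1 0 0 0 20" --pt "1 0 0 0 30" --pt "1 0 0 0 40" --pt "1 0 0 0 50" --pt "1 -0.5 0 0 60" --pt "1 -0.5 0 0 60" --pt "1 -0.5 0 0 60" --pt "1 -0.5 0 0 60" --pt "1 -0.5 0 0 60" --pt "1 -0.5 0 0 60" --pt "1 -0.5 0 0 60"

```text
time_s: 17.2
ee_pos: [0.4625, -0.0382, 0.3657]
eef_rot: [-3.131, 0.016, -0.106]
force: [-0.2, 1.0, -2.5]
grip_width: 0.0462
grip_force: 25.0
```

Emit:
servo_tool --pt "1 0.2 1 0 -1.1" --pt "1 0.35 1.95 0 -1.1" --pt "1 0.35 1.95 0 -1.1" --pt "1 0.35 1.95 0 -1.1" --pt "1 0.35 1.95 0 -1.1" --pt "1 0.35 1.95 0 -1.1"

```text
time_s: 17.95
ee_pos: [0.466, -0.0188, 0.3658]
eef_rot: [-3.131, 0.016, -0.125]
force: [-0.3, -0.3, -2.4]
grip_width: 0.0458
grip_force: 25.0
```

```bash
python3 - <<'E'
from h import *
import pickle
c=cam('scene'); o=ctrl.get_obs(); print(o['time_s'],o['ee_pos'],o['eef_rot'],o['force'],o['grip_force'],abs(o['joint_vel']).max())
h=cv2.cvtColor(c['image'],cv2.COLOR_RGB2HSV); m=cv2.inRange(h,(20,120,90),(35,255,255)); m[:, :225]=0;m[:,270:]=0;m[:165]=0;m[185:]=0
ys,xs=np.where(m); print('bumper cols',xs.min(),xs.max(),'rows',ys.min(),ys.max())
for r in (145,146,150,152,155,158,161,164):
    v=h[r,240:250,2].astype(float)*(cv2.inRange(h[r:r+1,240:250],(20,80,70),(35,255,255))[0]>0); print(r,(v@np.arange(240,250)/max(v.sum(),1)).round(2),end=' ')
c0=pickle.load(open('c1.pkl','rb'))[0]
c00=pickle.load(open('c0.pkl','rb'))['scene']
d=cv2.absdiff(c00['image'],c['image']).max(2); b=d>60
n,l,st,ce=cv2.connectedComponentsWithStats(b.astype(np.uint8)); print('\nchanged',[(s.tolist()) for s in st[1:] if s[4]>12])
E
```

```text
18.0 [ 0.4659573  -0.01876635  0.36575891] [-3.13092738  0.01570674 -0.12518275] [ 0.33590216 -0.20774075 -3.15453866] 24.966915249824524 0.0005926906869748734
bumper cols 238 260 rows 165 177
145 247.32 146 0.0 150 246.6 152 246.57 155 246.53 158 246.52 161 246.45 164 246.44 
changed [[141, 0, 11, 28, 158], [240, 0, 49, 26, 851], [305, 0, 7, 13, 44], [316, 0, 54, 109, 4425], [159, 3, 13, 15, 36], [240, 24, 10, 10, 64], [252, 27, 25, 35, 233], [287, 27, 12, 23, 178], [302, 34, 10, 19, 109], [144, 36, 6, 4, 17], [233, 37, 5, 5, 13], [242, 38, 17, 28, 339], [151, 44, 18, 9, 127], [223, 49, 7, 8, 17], [229, 56, 13, 7, 64], [311, 60, 7, 19, 61], [219, 68, 49, 31, 483], [160, 72, 4, 5, 19], [269, 91, 6, 12, 36], [247, 98, 18, 14, 84], [232, 100, 26, 8, 76], [314, 102, 4, 8, 22], [237, 111, 12, 5, 36], [218, 118, 44, 15, 109], [249, 119, 8, 4, 20], [227, 128, 7, 4, 23], [263, 128, 10, 6, 49], [238, 133, 24, 44, 548], [261, 138, 4, 8, 21], [319, 194, 36, 43, 655]]
```

```bash
python3 -c "
from station import ctrl
print(ctrl.hand_in())"
```

```text
the job is handed in; nothing more can be done
None
```

I pressed yellow, green and blue in order (wrist force showed each bottoming out) and left red alone. I handed in with the scanner held still, about 5° off straight down and 10–11 cm above the orange code, beam within about 5 mm of its centre by my camera estimate; the hand-in gave no verdict.

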